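# Load a cell into the test holder and clamp it with the ring

## Robot

A 6-joint arm with a two-finger parallel gripper is mounted at the origin on the work surface. World frame = base frame: x ahead of the robot, y to its left, z up, the work surface at z = 0. Lengths are in mm, angles in degrees, forces in N, time in s.
With the tool pointing down it reaches from about 350 to 875 mm from the base axis. Payload 4.2 kg.
Tool frame: the origin (TCP) lies midway between the tips of the shut fingers; the grasp point (between the pads) lies 19 mm behind it; z points along the fingers, y is the line along which they close (so a half turn about z gives the same grasp; the last joint's range is limited). The gripper opens to 85 mm and grips with 20 to 120 N. Pads are 22 mm wide; open, the fingers measure 114 mm over their backs; the gripper's body (76 mm by 85 mm) begins 54 mm behind the grasp point. The pads swing forward as they close: fully open they stand 13 mm farther back than shut.
Start: joints at [-60.241, 22.042, 0.453, 0, -68.411, -14.817], TCP at [161.175, -603.839, 231.312] pointing down, gripper open.
Joint ranges: [-179.83, 179.83], [-69.29, 118.12], [-61.27, 80.66], [-181.25, 117.63], [-171.15, -9.14], [-177.46, 177.46]. Speed limits (degrees/s): [159.86, 159.86, 180, 180, 180, 180].

## Interface

Orientations are given as a 3x3 rotation matrix whose columns are the frame's x, y, z axes.
In Python, from workcell import get_state, capture, get_calibration, job_done gives the robot as it stands.
- The arm moves only by the shell command python3 -m creep 'ROWS'. ROWS is JSON, a list of rows, each a list of 3 entries, a list of its own where there are three numbers: the gripper's target within -1 to 1 (fully open at 1, half-way at 0, shut at -1), then the shift along the tool's x, y, z in cm, then the turn about the tool's z in degrees. A call has exactly 5 rows; each row shifts and turns the commanded pose from where the row before left it, along the tool's axes as they then stand; what a row does not reach is not made up. A row lasts 1/8 s, in which the tool goes at most 62.5 mm and 10.7 degrees, less where a joint would pass 70% of its speed; a pose out of reach is approached as far as the arm can. A call with a gripper value outside its range is refused whole. The fingers move at their own pace and stop on an object; the grip force is fixed at half the most. Time passes only in rows, so rows that do not move let the fingers close, or fill a call up. It gives the time, the measured TCP pose, the force, the opening and the grip force at its end, in the units of the state.
- get_state(): the state, without advancing time (a new reading comes with each control period).
- capture(name): name is "side" or "top"; returns the picture (480x640x3 uint8, red, green, blue); there is no depth.
- get_calibration(name): a dict with "fx", "fy", "cx", "cy" (pixels), "view" (4x4, takes a point from world to camera coordinates). Camera axes: x right, y down, z forward; pixel columns grow to the right and rows downward; lengths in mm; the calibration is good to about 2 mm. A picture is of the moment at which its call begins. get_calibration takes no time and is no camera call.
- job_done(): hands the job in; it is judged then, once.
The state is a dict: "time_s": time; "joint_pos": joint angles; "qvel": joint speeds; "effort": joint torques, N m; "ee_pos": TCP position; "tcp_rot": TCP orientation; "force": force on the tool from outside, world axes, zero at the start; "ft_torque": the same for the moment, N m; "opening": finger opening in mm; "finger_force": force on a finger pad.
Only numpy, scipy, OpenCV 4.12 (cv2) and the standard library are available. Lean on these libraries where they do the work, as an engineer would, in place of code of your own. Each camera call takes 0.05 s, during which the arm holds its last target. There are 200 camera calls.

## Task

Load the test holder: drop the aluminium spacer into the barrel first, then the blue 32 x 70 mm cell on it with its terminal end up, then the brass plunger with its stem up. Put the steel retaining ring over the stem and screw it clockwise until it is fully home on the barrel's mouth, clamping the stack against the spring contact, then let go. Leave the other cells and the solder reel standing where they are.

Things in the scene. Friction and masses are not known exactly. Their poses are not given: they have to be found in the camera images.
- holder: test holder, fixed: plain aluminium barrel standing upright on a black base board 100 x 100 x 12 mm, with a foot flange 60 mm across up to 15 mm height. Origin: centre of the board's underside, on the barrel's axis; z up. Two small binding posts stand on the board on its -x side
- holder_mouth (a point): centre of the barrel's open mouth, 183 mm above the bench, axes as the holder's. Bore 36 mm, flared to 39 mm in the top 6 mm; outside 44 mm. The spring contact (brass disc) in the bottom of the bore is 161 mm below the mouth when relaxed
- holder_thread (a point): top end of one of the three thread ridges, on the outside of the barrel 6 mm below the mouth, 24.5 mm from the axis on the holder's +x side. The others start at +120 and -120 degrees. Right-hand three-start thread, ridges 54 mm across and 2.6 mm thick, lead 24 mm per turn, going down clockwise (seen from above) through 168 degrees
- contact (a joint): travel of the spring contact at the bottom of the bore, m: 0 relaxed (pre-loaded up with 8 N, so the weight of the parts hardly moves it), grows as it is pressed down, 1.5 N more per mm, end of travel 7 mm; about 4 mm when the stack is clamped by the ring screwed home
- spacer_mid (a point): centre of the spacer: plain bare aluminium bar, 32 mm diameter, 70 mm long, standing on end on the bench, small dark hole in the middle of its top, fine groove half-way up, chamfered foot; this point is 35 mm above its underside, z up. About 150 g. Let go with its foot in the bore, it slides down by itself
- cell_mid (a point): centre of the cell to be tested: blue-wrapped round cell, 32 mm diameter, 70 mm long (the size of the spacer), standing terminal end (small steel button in a white ring) up, chamfered foot; this point is 35 mm above its underside, z up. About 145 g. Let go with its foot in the bore, it slides down by itself
- plunger_mid (a point): centre of the contact plunger: one brass piece, round body 32 mm diameter and 25 mm high, on it a stem 14 mm diameter and 36 mm high (61 mm in all, tip tapered), standing stem up; this point is 30.5 mm above its underside, z up. About 120 g. Resting on spacer and cell in the barrel, the top of its body stands 4 mm above the mouth
- ring_mid (a point): centre of the retaining ring: knurled steel, 66 mm outside diameter, 28 mm high, lying flange up. Flange 6 mm thick with a 22 mm hole; below it a skirt 22 mm deep, 56 mm inside. This point is 14 mm above its underside, z up; about 130 g. Screwed home, the flange sits on the barrel's mouth, this point is 8 mm below the mouth, the stem stands 30 mm out and the ring stays where it is left
- ring_lug (a point): inner tip of one of the three thread lugs (4 mm pins) in the skirt, on the ring's +x side, 23.4 mm from its axis, 7 mm above its lower edge; the others at +120 and -120 degrees. Set on at any angle, the lugs rest on the thread ridges; turned clockwise seen from above, the ring screws down 24 mm per turn: a quarter to two thirds of a turn in all, lightly, until the flange stops it
- long_cell_mid (a point): bystander: long blue cell, 33 mm diameter, 140 mm high, standing; this point is 70 mm above its underside
- slim_cell_mid (a point): bystander: slim blue cell, 21 mm diameter, 70 mm high, standing; point at its centre
- fat_cell_mid (a point): bystander: blue cell, 26 mm diameter, 65 mm high, standing; point at its centre
- reel_mid (a point): bystander: white reel of solder wire, 54 mm diameter, 45 mm high, standing on its flange; point at its centre

How it is judged (in metres and radians):
On the way, in this order (a step that is already met when the one before it is completed fails the run):
1. the spacer lies at the bottom of the barrel (horizontal distance between spacer_mid and holder_mouth below 0.006 m and z of spacer_mid in the frame of holder_mouth between -0.1345 and -0.122 m), for 0.2 s.
2. the cell stands on the spacer in the barrel, terminal end up (all of step 1 and horizontal distance between cell_mid and holder_mouth below 0.006 m and z of cell_mid in the frame of holder_mouth between -0.0645 and -0.052 m and angle between cell_mid's own z axis and vertical below 0.12 rad), for 0.2 s.
3. the plunger stands on the cell, stem up (all of step 2 and horizontal distance between plunger_mid and holder_mouth below 0.006 m and z of plunger_mid in the frame of holder_mouth between 0.0015 and 0.0145 m and angle between plunger_mid's own z axis and vertical below 0.12 rad), for 0.2 s.
4. the ring is over the stem and on the barrel's thread (all of step 3 and horizontal distance between ring_mid and holder_mouth below 0.006 m and z of ring_mid in the frame of holder_mouth between -0.012 and 0.006 m), for 0.1 s.
At the end, for the whole second after the job is handed in: Spacer, cell and plunger stacked in this order in the barrel, centres within 6 mm of its axis, cell and plunger upright; ring level, its centre 5.8 to 10.5 mm below the mouth (home: 8); spring contact pressed in 2 to 6.2 mm; all at rest (all of step 3 and horizontal distance between ring_mid and holder_mouth below 0.006 m and z of ring_mid in the frame of holder_mouth between -0.0105 and -0.0058 m and angle between ring_mid's own z axis and vertical below 0.06 rad and value of joint contact between 0.002 and 0.0062 m and linear speed of each of ring, plunger, cell, spacer below 0.02 m/s); the robot touches nothing.
It fails at once if a bystander (long cell, slim cell, fat cell or reel) is pushed more than 30 mm or knocked over (distance of any of long_cell_mid, slim_cell_mid, fat_cell_mid, reel_mid from where it was at the start of the episode above 0.03 m or angle between any of long_cell_mid, slim_cell_mid, fat_cell_mid, reel_mid's own z axis and vertical above 0.5 rad).
It also fails if it takes over 72 s, if anything falls off the work surface, if the arm or the gripper's body presses on something with over 40 N, if the wrist force passes 120 N, or if a joint passes its speed limit or range.

## Working session

There is one attempt and no reset: what is moved stays moved. The work goes in short steps, Python scripts to look and compute and a shell command to move; the robot and the scene stay as the last step left them, time stands still between calls to the robot, and variables do not carry over. Pictures are saved under pics/ and viewed, at most 10 in all, crops included, and the job is handed in when it is done.

```bash
mkdir -p pics; ls; python3 - <<'E'
from workcell import *
import cv2,numpy as np
np.set_printoptions(precision=2,suppress=True)
for n in("side","top"):
    im=capture(n); cv2.imwrite(f"pics/{n}0.png",im[:,:,::-1]); c=get_calibration(n)
    print(n,c["fx"],c["fy"],c["cx"],c["cy"]);print(np.array(c["view"]))
s=get_state();print(s["time_s"],s["ee_pos"],s["tcp_rot"],s["opening"],s["force"])
E
```

```text
pics
side 444.0342794912634 444.0342794912634 322.4977701409818 239.10127947747557
[[ -0.84  -0.54   0.02 460.18]
 [ -0.28   0.4   -0.87 253.65]
 [  0.46  -0.74  -0.49 763.82]
 [  0.     0.     0.     1.  ]]
top 575.8335464427647 575.8335464427647 313.27954136303754 239.87302340541473
[[   0.09   -1.     -0.    -32.51]
 [  -0.97   -0.08   -0.23  558.57]
 [   0.23    0.02   -0.97 1047.9 ]
 [   0.      0.      0.      1.  ]]
0.1 [ 161.03 -603.36  230.33] [[-0.97 -0.26 -0.  ]
 [-0.26  0.97  0.  ]
 [ 0.    0.   -1.  ]] 85.07386993718953 [-0.76 -0.54  0.35]
```

View pics/side0.png

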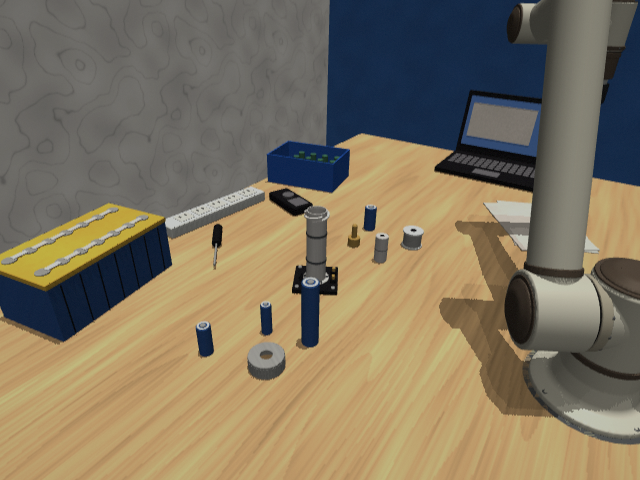

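View pics/top0.png

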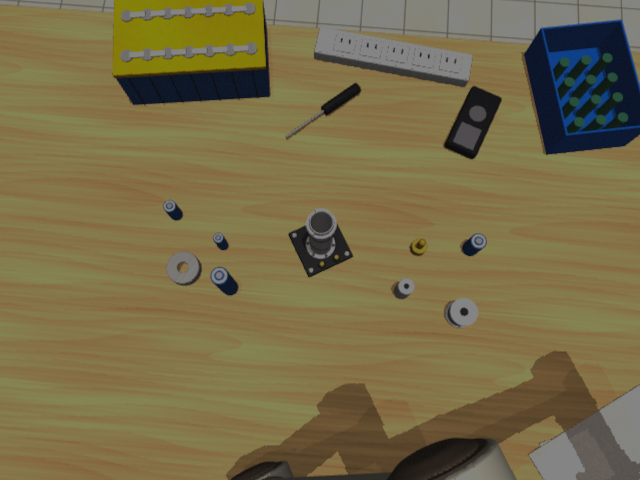

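Side shows the holder mouth at (317,212), ring (266,360), spacer (381,247), plunger (354,237), blue cells at (370,217), (205,338), (266,317) and (310,312). Top shows mouth (321,222), ring (184,268), spacer (404,287), plunger (420,246), and the 32 mm candidates (476,241) and (172,208).

```bash
python3 - <<'E'
import cv2,numpy as np
t=cv2.imread("pics/top0.png");s=cv2.imread("pics/side0.png")
a=cv2.resize(t[195:335,150:350],None,fx=4,fy=4,interpolation=cv2.INTER_CUBIC)[:, :]
def cr(im,x,y,w=50,h=50): return cv2.resize(im[y-h//2:y+h//2,x-w//2:x+w//2],(200,200),interpolation=cv2.INTER_CUBIC)
rows=[[cr(t,173,210),cr(t,184,268),cr(t,320,225),cr(t,420,246)],[cr(t,475,243),cr(t,404,288),cr(t,462,312),cr(t,224,280)],[cr(s,205,338),cr(s,370,217),cr(s,381,247),cr(s,266,360)]]
cv2.imwrite("pics/c1.png",np.vstack([np.hstack(r) for r in rows]))
E
```

```text
(no output)
```

View pics/c1.png

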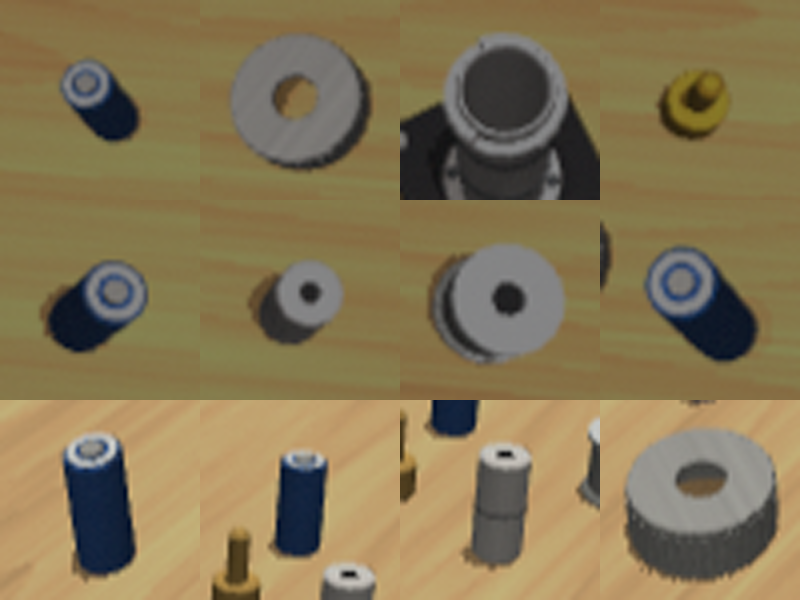

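Crops: the right cell (476,243) has a 16 px top like the spacer's (17 px expected for 32 mm), while the left one (173,210) is 12 px, so the right one is the target. All tops are bright discs, easily masked.

```bash
cat >h.py <<'E'
import cv2,numpy as np
from workcell import *
np.set_printoptions(precision=1,suppress=True)
def cam(n):
    c=get_calibration(n);K=np.array([[c["fx"],0,c["cx"]],[0,c["fy"],c["cy"]],[0,0,1]]);return K,np.array(c["view"])
def ray(n,p):
    K,V=cam(n);d=V[:3,:3].T@np.linalg.solve(K,[p[0],p[1],1]);return -V[:3,:3].T@V[:3,3],d
def onz(n,p,z):
    o,d=ray(n,p);return o+d*(z-o[2])/d[2]
def tri(pt,ps):
    (o,d),(q,e)=ray("top",pt),ray("side",ps);d=d/np.linalg.norm(d);e=e/np.linalg.norm(e)
    a,b=np.linalg.lstsq(np.c_[d,-e],q-o,rcond=None)[0];A=o+a*d;B=q+b*e;return (A+B)/2,np.linalg.norm(A-B)
def disc(im,p,w,vmin,smax=70):
    x,y=int(p[0])-w,int(p[1])-w;c=im[y:y+2*w,x:x+2*w];h=cv2.cvtColor(c,cv2.COLOR_RGB2HSV)
    m=((h[...,2]>vmin)&(h[...,1]<smax)).astype(np.uint8)
    cs,_=cv2.findContours(m,cv2.RETR_EXTERNAL,cv2.CHAIN_APPROX_NONE)
    k=max(cs,key=cv2.contourArea);e=cv2.fitEllipse(cv2.convexHull(k));return np.array(e[0])+[x,y],np.array(e[1])+1
E
python3 - <<'E'
from h import *
t=cv2.imread("pics/top0.png")[:,:,::-1].copy();s=cv2.imread("pics/side0.png")[:,:,::-1].copy()
for n,pt,ps,w,z in[("cell",(478,241),(370,208),13,70),("spacer",(406,286),(381,237),12,70),("ring",(183,267),(266,356),24,28),("reel",(464,311),(412,232),17,45),("fat",(171,208),(203,326),12,65),("slim",(218,238),(265,305),9,70),("long",(220,275),(310,284),13,140),("mouth",(321,223),(317,213),20,183)]:
    a,da=disc(t,pt,w,105);b,db=disc(s,ps,w,150)
    P,g=tri(a,b);print(n,a,da,b,db,"tri",P,"gap %.1f"%g,"top@z",onz("top",a,z)[:2],"side@z",onz("side",b,z)[:2])
P,g=tri((423,241),(354,226));print("plg",P,g,onz("top",(423,241),61))
# plunger body yellow mask ; board posts
h=cv2.cvtColor(t,cv2.COLOR_RGB2HSV);K,V=cam("top")
m=((h[...,0]>20)&(h[...,0]<35)&(h[...,1]>190)&(h[...,2]>90)).astype(np.uint8);m[:,:395]=0;m[:,445:]=0;m[:225]=0;m[270:]=0
ys,xs=np.nonzero(m);print("brass",len(xs),xs.min(),xs.max(),ys.min(),ys.max())
E
```

```text
cell [478.8 241. ] [14.3 16.7] [370.6 206.1] [ 5.2 10.4] tri [ 584.5 -302.4   68.5] gap 1.3 top@z [ 583.5 -302.2] side@z [ 583.8 -299.3]
spacer [406.3 285.6] [16.4 17.8] [381.9 235.4] [ 7.2 13.7] tri [ 485.  -167.7   68.5] gap 0.3 top@z [ 484.8 -167.5] side@z [ 483.7 -165.1]
ring [182.  266.8] [31.4 33.7] [264.2 354.5] [24.9 34. ] tri [492.9 272.1  26. ] gap 2.4 top@z [491.5 271. ] side@z [492.8 274. ]
reel [463.7 312. ] [28.2 31. ] [413.  229.8] [10.5 21.5] tri [ 448.3 -282.8   44.7] gap 1.2 top@z [ 447.7 -282.9] side@z [ 448.6 -282.1]
fat [168.5 205.4] [12.  13.7] [202.6 324.8] [ 9.1 13.5] tri [605.  305.7  63.6] gap 0.3 top@z [604.8 305.4] side@z [603.5 306.8]
slim [217.3 237. ] [10.2 11. ] [265.3 303.5] [ 6.9 10.3] tri [548.2 200.7  68.7] gap 0.7 top@z [548.3 200.7] side@z [546.7 201.9]
long [218.2 275.3] [16.7 18.3] [310.2 281.6] [10.3 16.5] tri [462.7 176.8 138.5] gap 0.3 top@z [462.6 176.6] side@z [461.4 178.6]
mouth [320.9 222.9] [31.  31.3] [324.  214.3] [ 9.8 13.1] tri [557.4  -1.  174.6] gap 16.1 top@z [562.7   2.2] side@z [539.1  13.8]
plg [ 578.5 -198.2   53.2] 0.12004429657224988 [ 576.6 -196.8   61. ]
brass 11 415 424 240 248
```

```bash
python3 -m creep '[[1,[0,0,0],7.5],[1,[0,0,0],7.4],[1,[-3.24,4.37,0],0],[1,[-3.24,4.37,0],0],[1,[-3.24,4.37,0],0]]'; python3 -m creep '[[1,[-3.24,4.37,0],0],[1,[-3.24,4.37,0],0],[1,[-3.24,4.37,0],0],[1,[-3.24,4.37,0],0],[1,[-3.24,4.37,0],0]]';python3 -c "
from h import *
s=get_state();print(s['tcp_rot'],s['joint_pos'])"
```

```text
time_s: 0.72
ee_pos: [258.8, -471.2, 230.7]
tcp_rot: [[-1.0, -0.0, -0.001], [-0.0, 1.0, 0.001], [0.001, 0.001, -1.0]]
force: [1.0, -1.1, 1.1]
opening: 85.6
finger_force: 0.0
time_s: 1.35
ee_pos: [420.7, -252.4, 231.1]
tcp_rot: [[-1.0, -0.001, -0.0], [-0.001, 1.0, 0.0], [0.0, 0.0, -1.0]]
force: [0.2, -0.1, 0.4]
opening: 85.3
finger_force: 0.0
[[-1. -0. -0.]
 [-0.  1.  0.]
 [ 0.  0. -1.]] [-12.    8.9 -17.9  -0.  -63.3 -78. ]
```

```bash
python3 - <<'E'
from h import *
t=cv2.imread("pics/top0.png")[:,:,::-1].copy()
h=cv2.cvtColor(t,cv2.COLOR_RGB2HSV)
print("plunger S");print(h[228:262:2,406:434:2,1]);print(h[228:262:2,406:434:2,2])
# dark bore
c=h[200:250,295:345];m=((c[...,2]<95)&(c[...,1]<80)).astype(np.uint8)
for k in cv2.findContours(m,cv2.RETR_EXTERNAL,cv2.CHAIN_APPROX_NONE)[0]:
    if cv2.contourArea(k)>150:
        e=cv2.fitEllipse(cv2.convexHull(k));p=np.array(e[0])+[295,200];print(p,e[1],onz("top",p,183))
E
```

```text
plunger S
[[126 124 128 119 122 120 126 119 118 117 112 115 111 110]
 [115 120 118 118 118 117 117 116 116 115 115 116 114 117]
 [117 118 116 115 115 116 117 117 118 120 117 121 122 122]
 [124 122 122 122 125 122 120 121 119 118 116 117 115 116]
 [113 116 115 114 118 116 118 118 118 121 120 122 124 124]
 [111 110 111 110 112 130 139 141 130 121 114 113 115 115]
 [111 111 111 115 160 182 186 188 187 188 109 109 109 115]
 [117 113 115 144 187 185 189 192 186 186 142 109 107 107]
 [115 113 125 185 186 183 170 188 192 184 169 109 109 111]
 [109 115 147 185 181 191 174 154 177 177 177 109 109 109]
 [106 107 158 183 185 191 180 174 183 180 167 107 109 108]
 [126 127 142 174 182 185 184 183 184 184 129 105 102 104]
 [123 122 124 166 185 189 188 184 187 147 122 125 123 119]
 [127 128 126 131 179 177 188 191 142 122 119 119 120 120]
 [116 117 117 119 121 121 120 125 123 125 126 127 128 126]
 [116 116 116 114 115 116 117 118 117 113 116 115 117 116]
 [119 115 115 116 117 115 121 116 116 118 116 114 115 115]]
[[132 134 134 133 134 134 134 133 134 133 134 133 133 134]
 [133 134 134 134 134 133 1
[... 364 characters left out ...]
 125 124 133 133 133]
 [133 133 106 113 129  81  42  87 113 111 130 133 133 133]
 [133 129  66 116 127  64  44  48  59 124 131 133 133 133]
 [132 131  55  89 134 119  58  57 120 133 130 133 133 132]
 [134 133  70  57 129 134 133 134 133 133 128 133 133 132]
 [133 134 113  46  58 101 129 130 123 113 134 133 133 135]
 [133 134 134 113  50  46  53  56  90 134 133 133 134 134]
 [134 133 133 133 131 124 117 122 133 133 134 133 134 134]
 [134 134 134 134 135 134 133 134 133 133 134 133 133 134]
 [133 133 133 134 133 133 133 134 134 134 134 134 133 133]]
[319.  241.4] (41.28885269165039, 51.47179412841797) [529.4   2.8 183. ]
[320.9 223.5] (23.674903869628906, 24.08527374267578) [561.6   2.2 183. ]
```

```bash
python3 -m creep '[[1,[-3.24,4.37,0],0],[1,[-3.24,4.37,0],0],[1,[0,0,5.1],0],[1,[0,0,5.1],0],[1,[0,0,5.1],0]]'; python3 -m creep '[[1,[0,0,5.2],0],[1,[0,0,0],0],[-1,[0,0,0],0],[-1,[0,0,0],0],[-1,[0,0,0],0]]';python3 -m creep '[[-1,[0,0,0],0],[-1,[0,0,0],0],[-1,[0,0,0],0],[-1,[0,0,0],0],[-1,[0,0,0],0]]';python3 -c "
from h import *
print(onz('top',(419.3,246),25),onz('top',(423,241),61))
cv2.imwrite('pics/s1.png',capture('side')[120:360,220:520,::-1])"
```

```text
time_s: 1.98
ee_pos: [484.7, -166.2, 76.8]
tcp_rot: [[-1.0, -0.001, 0.0], [-0.001, 1.0, 0.0], [-0.0, 0.0, -1.0]]
force: [0.4, 0.1, -1.1]
opening: 85.1
finger_force: 0.0
time_s: 2.6
ee_pos: [486.0, -166.7, 28.2]
tcp_rot: [[-1.0, -0.001, 0.004], [-0.001, 1.0, -0.0], [-0.004, -0.0, -1.0]]
force: [-0.1, 1.2, 1.8]
opening: 32.0
finger_force: 2.0
time_s: 3.22
ee_pos: [486.1, -166.7, 28.3]
tcp_rot: [[-1.0, -0.001, 0.003], [-0.001, 1.0, -0.0], [-0.003, -0.0, -1.0]]
force: [-0.2, 1.9, 6.5]
opening: 30.5
finger_force: 58.7
[ 574.8 -196.    25. ] [ 576.6 -196.8   61. ]
```

```bash
python3 -m creep '[[-1,[0,0,-5.2],0],[-1,[0,0,-5.3],0],[-1,[0,0,-5.3],0],[-1,[0,0,-5.3],0],[-1,[-2.55,5.6,0],0]]'; python3 -m creep '[[-1,[-2.6,5.6,0],0],[-1,[-2.6,5.7,0],0],[-1,[0,0,0],0],[-1,[0,0,0],0],[-1,[0,0,0],0]]';python3 -c "
from h import *
a=capture('top')[150:300,220:420,::-1];b=capture('side')[130:280,220:420,::-1]
cv2.imwrite('pics/p2.png',cv2.resize(np.hstack([a,b]),None,fx=2,fy=2,interpolation=cv2.INTER_CUBIC))
s=get_state();print(s['joint_pos'],s['ee_pos'])"
```

```text
time_s: 3.9
ee_pos: [512.0, -112.4, 243.5]
tcp_rot: [[-1.0, 0.005, 0.012], [0.005, 1.0, -0.0], [-0.012, -0.0, -1.0]]
force: [1.5, 0.5, -2.3]
opening: 30.7
finger_force: 59.9
time_s: 4.53
ee_pos: [561.5, 1.3, 237.6]
tcp_rot: [[-1.0, 0.001, -0.0], [0.001, 1.0, 0.0], [0.0, 0.0, -1.0]]
force: [1.0, -0.5, -1.1]
opening: 30.3
finger_force: 60.0
[  16.6   15.6   -8.    -0.   -66.3 -106.7] [561.7   1.2 237.6]
```

View pics/p2.png

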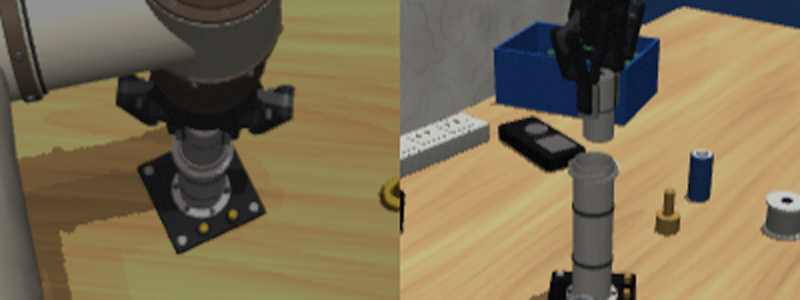

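Side crop: spacer foot near x≈598, barrel axis ≈594 (2x scale), so it is slightly off; top: spacer ≈202, mouth ≈203. Measure by row profiles.

```bash
python3 - <<'E'
from h import *
b=capture('side');a=capture('top')
def prof(im,rows,x0,x1,smax,vmin=60):
    h=cv2.cvtColor(im,cv2.COLOR_RGB2HSV)
    for r in rows:
        x=np.nonzero((h[r,x0:x1,1]<smax)&(h[r,x0:x1,2]>vmin))[0]+x0
        print(r,x.min() if len(x) else 0,x.max() if len(x) else 0,len(x),end=' | ')
    print()
prof(b,[188,190,192,194,196,198],300,340,80);prof(b,[207,209,211,213,215,217,221,224,228,232,242,246,250,256],295,340,60)
prof(a,range(214,250,2),295,350,60)
K,V=cam('side');q=lambda P,K=K,V=V:(lambda c:(c[:2]/c[2]))(K@(V[:3,:3]@P+V[:3,3]))
ee=np.array([561.6,1.3,0.])
for z in(209,225,183,120): print(z,q(ee+[0,0,z]))
print(q(np.array([562.3,3,183])),q(np.array([562.3,3,183]),*cam('top')),q(np.array([561.6,1.3,209]),*cam('top')))
E
```

```text
188 304 336 24 | 190 312 334 16 | 192 312 332 19 | 194 312 326 15 | 196 312 326 15 | 198 300 326 17 | 
207 309 323 15 | 209 307 325 19 | 211 304 328 25 | 213 305 329 25 | 215 304 329 26 | 217 305 328 24 | 221 307 326 20 | 224 307 326 20 | 228 307 326 20 | 232 307 325 19 | 242 307 325 19 | 246 307 325 19 | 250 307 325 19 | 256 306 325 20 | 
214 315 315 1 | 216 316 328 13 | 218 307 324 7 | 220 307 335 5 | 222 306 335 9 | 224 306 336 10 | 226 306 336 12 | 228 307 336 13 | 230 307 335 16 | 232 309 334 25 | 234 295 332 22 | 236 295 331 21 | 238 307 333 15 | 240 307 334 6 | 242 332 334 3 | 244 306 309 4 | 246 306 334 10 | 248 307 334 9 | 
209 [318.3 198.1]
225 [318.5 190.9]
183 [318.1 209.4]
120 [317.7 235.7]
[317.4 209.6] [320.5 223.1] [321.6 219.5]
```

```bash
python3 -m creep '[[-1,[-0.35,0.18,0],0],[-1,[0,0,1.5],0],[-1,[0,0,0],0],[-1,[0,0,0],0],[-1,[0,0,0],0]]'; python3 - <<'E'
from h import *
b=capture('side');a=capture('top')
def prof(im,rows,x0,x1,smax,vmin=60):
    h=cv2.cvtColor(im,cv2.COLOR_RGB2HSV)
    for r in rows:
        x=np.nonzero((h[r,x0:x1,1]<smax)&(h[r,x0:x1,2]>vmin))[0]+x0
        print(r,x.min() if len(x) else 0,x.max() if len(x) else 0,len(x),end=' | ')
    print()
prof(b,range(194,206),304,336,80)
print(get_state()['ee_pos'])
a=a[200:250,290:350,::-1];b=b[180:230,287:347,::-1]
cv2.imwrite('pics/p3.png',cv2.resize(np.hstack([a,b]),None,fx=6,fy=6,interpolation=cv2.INTER_CUBIC))
E
```

```text
time_s: 5.35
ee_pos: [565.8, 4.2, 222.5]
tcp_rot: [[-1.0, -0.001, 0.0], [-0.001, 1.0, 0.0], [-0.0, 0.0, -1.0]]
force: [0.2, 0.4, -2.2]
opening: 30.5
finger_force: 59.9
194 307 323 12 | 195 309 323 15 | 196 309 323 15 | 197 309 323 15 | 198 309 323 15 | 199 309 323 15 | 200 304 323 16 | 201 304 323 18 | 202 304 323 19 | 203 304 323 18 | 204 309 323 15 | 205 310 323 14 | 
[565.8   4.2 222.6]
```

View pics/p3.png

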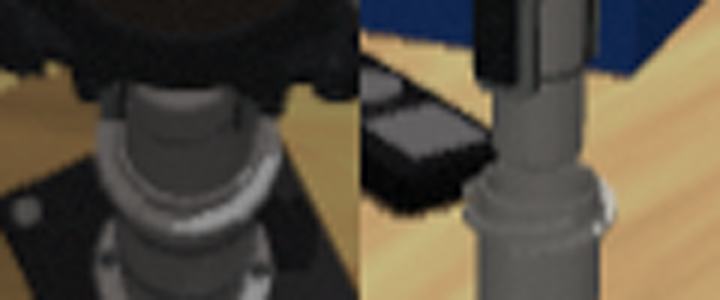

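Top crop: spacer centre ≈182, mouth ≈188 (6x, so 1 px toward +y); side: aligned (316 vs 316.6). Shift y by −1.2 mm, lower and release.

```bash
python3 -m creep '[[-1,[0,-0.12,0],0],[-1,[0,0,1],0],[-1,[0,0,0.9],0],[-1,[0,0,0.9],0],[-1,[0,0,0],0]]'
```

```text
time_s: 6.08
ee_pos: [565.0, 2.8, 193.0]
tcp_rot: [[-1.0, -0.001, -0.003], [-0.001, 1.0, -0.001], [0.003, -0.001, -1.0]]
force: [0.7, -0.3, -0.7]
opening: 30.3
finger_force: 59.9
```

```bash
python3 -m creep '[[1,[0,0,0],0],[1,[0,0,0],0],[1,[0,0,-2],0],[1,[0,0,-4],0],[1,[0,0,0],0]]'; python3 - <<'E'
from h import *
b=capture('side');print(get_state()['ee_pos'])
cv2.imwrite('pics/p4.png',cv2.resize(b[150:300,260:400,::-1],None,fx=3,fy=3))
E
```

```text
time_s: 6.7
ee_pos: [567.8, 3.1, 258.7]
tcp_rot: [[-1.0, -0.001, 0.009], [-0.001, 1.0, 0.001], [-0.009, 0.001, -1.0]]
force: [-0.4, -1.0, -0.3]
opening: 85.0
finger_force: 0.0
[566.5   3.1 256.4]
```

View pics/p4.png

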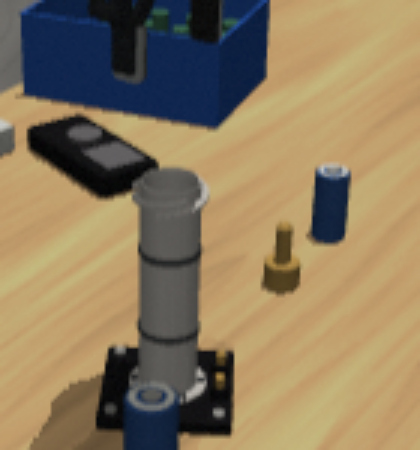

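Spacer has slid in (barrel mouth empty, nothing standing out). On to the cell.

```bash
python3 -m creep '[[1,[-0.37,-6.08,0],0],[1,[-0.37,-6.09,0],0],[1,[-0.37,-6.09,0],0],[1,[-0.37,-6.09,0],0],[1,[-0.37,-6.1,0],0]]'; python3 -m creep '[[1,[0,0,5.7],0],[1,[0,0,5.7],0],[1,[0,0,5.7],0],[1,[0,0,3],0],[1,[0,0,0],0]]'
```

```text
time_s: 7.38
ee_pos: [584.0, -303.3, 253.3]
tcp_rot: [[-1.0, -0.001, -0.001], [-0.001, 1.0, 0.001], [0.001, 0.001, -1.0]]
force: [0.3, 0.9, 0.3]
opening: 85.5
finger_force: 0.0
time_s: 8.0
ee_pos: [581.8, -300.9, 49.5]
tcp_rot: [[-1.0, -0.0, -0.008], [-0.0, 1.0, 0.002], [0.008, 0.002, -1.0]]
force: [0.5, -0.1, -0.5]
opening: 85.5
finger_force: 0.0
```

```bash
python3 -m creep '[[1,[0,0,2.6],0],[1,[0,0,0],0],[-1,[0,0,0],0],[-1,[0,0,0],0],[-1,[0,0,0],0]]'; python3 -m creep '[[-1,[0,0,0],0],[-1,[0,0,0],0],[-1,[0,0,0],0],[-1,[0,0,0],0],[-1,[0,0,0],0]]'
```

```text
time_s: 8.62
ee_pos: [584.9, -301.8, 28.5]
tcp_rot: [[-1.0, -0.001, 0.002], [-0.001, 1.0, -0.001], [-0.002, -0.001, -1.0]]
force: [-0.5, -3.4, 1.8]
opening: 32.1
finger_force: 1.3
time_s: 9.25
ee_pos: [585.0, -301.8, 28.6]
tcp_rot: [[-1.0, -0.001, 0.002], [-0.001, 1.0, -0.001], [-0.002, -0.001, -1.0]]
force: [-0.2, 0.5, 6.5]
opening: 30.9
finger_force: 59.2
```

```bash
python3 -m creep '[[-1,[0,0,-5.5],0],[-1,[0,0,-5.5],0],[-1,[0,0,-5.5],0],[-1,[0,0,-4.5],0],[-1,[0.39,6.1,0],0]]'; python3 -m creep '[[-1,[0.39,6.1,0],0],[-1,[0.39,6.1,0],0],[-1,[0.39,6.1,0],0],[-1,[0.39,6.07,0],0],[-1,[0,0,0],0]]';python3 -m creep '[[-1,[0,0,1],0],[-1,[0,0,0.5],0],[-1,[0,0,0],0],[-1,[0,0,0],0],[-1,[0,0,0],0]]'; python3 - <<'E'
from h import *
b=capture('side');a=capture('top');print(get_state()['ee_pos'])
h=cv2.cvtColor(b,cv2.COLOR_RGB2HSV)
for r in range(186,208,2):
    x=np.nonzero((h[r,300:336,0]>100)&(h[r,300:336,0]<130)&(h[r,300:336,1]>110))[0]+300;print(r,x.min() if len(x) else 0,x.max() if len(x) else 0,end=' | ')
h=cv2.cvtColor(a,cv2.COLOR_RGB2HSV);print()
for r in range(210,232,2):
    x=np.nonzero((h[r,295:350,0]>100)&(h[r,295:350,0]<130)&(h[r,295:350,1]>110))[0]+295;print(r,x.min() if len(x) else 0,x.max() if len(x) else 0,end=' | ')
E
```

```text
time_s: 9.88
ee_pos: [582.3, -243.1, 241.0]
tcp_rot: [[-1.0, 0.004, 0.008], [0.004, 1.0, -0.003], [-0.008, -0.002, -1.0]]
force: [0.4, 1.1, -3.8]
opening: 30.6
finger_force: 60.1
time_s: 10.5
ee_pos: [563.8, 7.0, 236.5]
tcp_rot: [[-1.0, -0.006, -0.001], [-0.006, 1.0, 0.001], [0.001, 0.001, -1.0]]
force: [0.1, -0.1, -2.3]
opening: 30.5
finger_force: 60.3
time_s: 11.12
ee_pos: [564.9, 2.7, 222.5]
tcp_rot: [[-1.0, 0.0, 0.001], [0.0, 1.0, 0.0], [-0.001, 0.0, -1.0]]
force: [0.3, 0.0, -1.0]
opening: 30.7
finger_force: 60.3
[564.8   3.  222.5]
186 300 335 | 188 318 335 | 190 318 333 | 192 318 323 | 194 318 323 | 196 310 323 | 198 310 323 | 200 310 323 | 202 309 323 | 204 309 323 | 206 311 321 | 
210 0 0 | 212 0 0 | 214 312 313 | 216 312 329 | 218 312 329 | 220 312 329 | 222 313 329 | 224 314 327 | 226 315 326 | 228 319 320 | 230 0 0 |
```

Centred (side 316.5, top 320.7, both matching the mouth axis). Insert and release.

```bash
python3 -m creep '[[-1,[0,0,1],0],[-1,[0,0,0.9],0],[-1,[0,0,0.9],0],[-1,[0,0,0],0],[1,[0,0,0],0]]'; python3 -m creep '[[1,[0,0,0],0],[1,[0,0,0],0],[1,[0,0,-2],0],[1,[0,0,-4],0],[1,[0,0,0],0]]'; python3 - <<'E'
from h import *
b=capture('side');print(get_state()['ee_pos'])
cv2.imwrite('pics/p5.png',cv2.resize(b[150:300,260:400,::-1],None,fx=3,fy=3))
h=cv2.cvtColor(b,cv2.COLOR_RGB2HSV)[190:260,300:335];print("blue px",((h[...,0]>100)&(h[...,0]<130)&(h[...,1]>110)).sum())
E
```

```text
time_s: 11.85
ee_pos: [565.2, 3.1, 194.8]
tcp_rot: [[-1.0, -0.001, 0.001], [-0.001, 1.0, -0.0], [-0.001, -0.0, -1.0]]
force: [0.0, 0.4, -0.4]
opening: 47.5
finger_force: 0.0
time_s: 12.48
ee_pos: [566.7, 3.3, 258.4]
tcp_rot: [[-1.0, -0.001, 0.008], [-0.001, 1.0, 0.001], [-0.008, 0.001, -1.0]]
force: [-0.6, 0.9, -1.1]
opening: 85.2
finger_force: 0.0
[565.4   3.3 256.1]
blue px 18
```

```bash
python3 -m creep '[[1,[-0.28,-4.97,0],0],[1,[-0.28,-4.98,0],0],[1,[-0.28,-4.98,0],0],[1,[-0.28,-4.98,0],0],[1,[0,0,5],0]]'; python3 -m creep '[[1,[0,0,5.6],0],[1,[0,0,5.6],0],[1,[0,0,3],0],[1,[0,0,0],0],[1,[0,0,0],0]]'; python3 - <<'E'
from h import *
b=capture('side');a=capture('top');print(get_state()['ee_pos'])
h=cv2.cvtColor(b,cv2.COLOR_RGB2HSV)[190:260,300:335];m=((h[...,0]>100)&(h[...,0]<130)&(h[...,1]>110));print(np.argwhere(m)[:].mean(0)+[190,300],m.sum())
cv2.imwrite('pics/p6.png',np.hstack([cv2.resize(a[200:270,280:450,::-1],None,fx=2.6,fy=2.6),cv2.resize(b[190:260,300:400,::-1],None,fx=2.6,fy=2.6)]))
E
```

```text
time_s: 13.15
ee_pos: [578.1, -199.6, 206.4]
tcp_rot: [[-1.0, 0.003, 0.008], [0.003, 1.0, -0.002], [-0.008, -0.002, -1.0]]
force: [0.5, 0.6, -2.5]
opening: 85.7
finger_force: 0.0
time_s: 13.78
ee_pos: [576.9, -196.2, 63.4]
tcp_rot: [[-1.0, -0.001, 0.002], [-0.001, 1.0, -0.001], [-0.002, -0.001, -1.0]]
force: [0.1, -0.3, 0.3]
opening: 85.6
finger_force: 0.0
[ 577.3 -196.1   64.2]
[190.3 328.2] 18
```

View pics/p6.png

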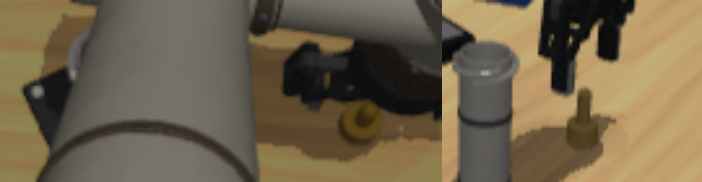

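Blue pixels are the background box; the cell is in. Side crop shows the plunger stem (584) midway between the fingers (563, 607). Descend and grip.

```bash
python3 -m creep '[[1,[0,0,3.3],0],[1,[0,0,0],0],[-1,[0,0,0],0],[-1,[0,0,0],0],[-1,[0,0,0],0]]'; python3 -m creep '[[-1,[0,0,0],0],[-1,[0,0,0],0],[-1,[0,0,0],0],[-1,[0,0,0],0],[-1,[0,0,0],0]]'
```

```text
time_s: 14.5
ee_pos: [576.6, -196.0, 30.4]
tcp_rot: [[-1.0, -0.001, 0.002], [-0.001, 1.0, -0.0], [-0.002, -0.0, -1.0]]
force: [0.3, 0.5, -0.7]
opening: 32.0
finger_force: 0.0
time_s: 15.12
ee_pos: [576.4, -196.1, 29.9]
tcp_rot: [[-1.0, -0.001, 0.001], [-0.001, 1.0, -0.0], [-0.001, -0.0, -1.0]]
force: [-0.4, 0.3, 5.2]
opening: 12.6
finger_force: 58.8
```

```bash
python3 -m creep '[[-1,[0,0,-5.2],0],[-1,[0,0,-5.2],0],[-1,[0,0,-5.2],0],[-1,[0,0,-5.2],0],[-1,[0.28,4.97,0],0]]'; python3 -m creep '[[-1,[0.28,4.98,0],0],[-1,[0.28,4.98,0],0],[-1,[0.28,4.98,0],0],[-1,[0,0,0],0],[-1,[0,0,1.4],0]]';python3 -m creep '[[-1,[0,0,0],0],[-1,[0,0,0],0],[-1,[0,0,0],0],[-1,[0,0,0],0],[-1,[0,0,0],0]]'; python3 - <<'E'
from h import *
b=capture('side');a=capture('top');print(get_state()['ee_pos'])
for im,rs,x0,x1 in((b,range(188,212,2),300,336),(a,range(212,234,2),300,344)):
    h=cv2.cvtColor(im,cv2.COLOR_RGB2HSV)
    for r in rs:
        x=np.nonzero((h[r,x0:x1,0]>14)&(h[r,x0:x1,0]<35)&(h[r,x0:x1,1]>150))[0]+x0;print(r,(x.min(),x.max()) if len(x) else 0,end=' | ')
    print()
E
```

```text
time_s: 15.75
ee_pos: [575.4, -148.0, 241.4]
tcp_rot: [[-1.0, 0.004, 0.009], [0.003, 1.0, -0.001], [-0.009, -0.001, -1.0]]
force: [-0.3, 0.9, -2.4]
opening: 12.3
finger_force: 58.8
time_s: 16.38
ee_pos: [565.0, 3.3, 223.1]
tcp_rot: [[-1.0, -0.001, 0.001], [-0.001, 1.0, 0.0], [-0.001, 0.0, -1.0]]
force: [0.3, -0.6, -1.0]
opening: 11.9
finger_force: 58.9
time_s: 17.0
ee_pos: [564.7, 3.0, 223.5]
tcp_rot: [[-1.0, -0.0, 0.0], [-0.0, 1.0, 0.0], [-0.0, 0.0, -1.0]]
force: [-0.0, 0.4, -1.3]
opening: 12.1
finger_force: 59.0
[564.7   3.1 223.4]
188 0 | 190 0 | 192 0 | 194 (np.int64(310), np.int64(323)) | 196 (np.int64(310), np.int64(323)) | 198 (np.int64(310), np.int64(322)) | 200 (np.int64(311), np.int64(323)) | 202 (np.int64(310), np.int64(323)) | 204 (np.int64(310), np.int64(323)) | 206 (np.int64(312), np.int64(321)) | 208 0 | 210 0 | 
212 0 | 214 0 | 216 (np.int64(318), np.int64(321)) | 218 (np.int64(317), np.int64(323)) | 220 (np.int64(316), np.int64(328)) | 222 (np.int64(313), np.int64(328)) | 224 (np.int64(314), np.int64(327)) | 226 (np.int64(315), np.int64(325)) | 228 0 | 230 0 | 232 0 |
```

```bash
python3 -m creep '[[-1,[0,0,1],0],[-1,[0,0,0.9],0],[-1,[0,0,0.9],0],[-1,[0,0,0.2],0],[-1,[0,0,0],0]]'
```

```text
time_s: 17.73
ee_pos: [564.7, 3.1, 193.1]
tcp_rot: [[-1.0, -0.001, -0.0], [-0.001, 1.0, -0.0], [0.0, -0.0, -1.0]]
force: [0.8, 0.0, -1.1]
opening: 12.3
finger_force: 59.0
```

```bash
python3 -m creep '[[1,[0,0,0],0],[1,[0,0,0],0],[1,[0,0,0],0],[1,[0,0,-4],0],[1,[0,0,-3],0]]'; python3 -m creep '[[1,[1.44,5.38,0],0],[1,[1.45,5.39,0],0],[1,[1.45,5.39,0],0],[1,[1.45,5.39,0],0],[1,[1.45,5.39,0],0]]'; python3 - <<'E'
from h import *
b=capture('side');a=capture('top');s=get_state();print(s['ee_pos'],s['joint_pos'])
for im,rs,x0,x1 in((b,range(184,218,2),300,336),(a,range(200,240,2),300,344)):
    h=cv2.cvtColor(im,cv2.COLOR_RGB2HSV)
    for r in rs:
        x=np.nonzero((h[r,x0:x1,0]>14)&(h[r,x0:x1,0]<35)&(h[r,x0:x1,1]>140))[0]+x0;print(r,(int(x.min()),int(x.max())) if len(x) else 0,end=' | ')
    print()
K,V=cam('side');c=K@(V[:3,:3]@np.array([564,2.5,223])+V[:3,3]);print(c[:2]/c[2])
K,V=cam('top');c=K@(V[:3,:3]@np.array([564,2.5,223])+V[:3,3]);print(c[:2]/c[2])
E
```

```text
time_s: 18.35
ee_pos: [565.0, 3.1, 264.9]
tcp_rot: [[-1.0, -0.001, 0.001], [-0.001, 1.0, -0.0], [-0.001, -0.0, -1.0]]
force: [0.8, 0.8, -0.1]
opening: 85.6
finger_force: 0.0
time_s: 18.98
ee_pos: [491.4, 274.2, 263.8]
tcp_rot: [[-1.0, -0.001, 0.001], [-0.001, 1.0, 0.001], [-0.001, 0.001, -1.0]]
force: [1.1, 0.0, 0.0]
opening: 85.6
finger_force: 0.0
[491.  276.8 263.2] [  45.9   14.8   -5.4   -0.   -69.7 -135.5]
184 0 | 186 0 | 188 0 | 190 0 | 192 (316, 317) | 194 (314, 319) | 196 (314, 319) | 198 (314, 319) | 200 (314, 319) | 202 (314, 319) | 204 (314, 319) | 206 (311, 320) | 208 (310, 322) | 210 (310, 323) | 212 (312, 321) | 214 0 | 216 0 | 
200 0 | 202 0 | 204 0 | 206 0 | 208 0 | 210 0 | 212 0 | 214 (316, 325) | 216 (314, 327) | 218 (313, 328) | 220 (312, 329) | 222 (312, 329) | 224 (312, 329) | 226 (313, 328) | 228 (313, 328) | 230 (315, 326) | 232 0 | 234 0 | 236 0 | 238 0 | 
[317.2 191.7]
[321.1 215.8]
```

Plunger is seated upright (stem centred at 316.5, tip at row 191 as predicted for z = 223). Now turn −180° over the ring and descend.

```bash
python3 -m creep '[[1,[0,0,0],-10.6],[1,[0,0,0],-10.6],[1,[0,0,0],-10.6],[1,[0,0,0],-10.6],[1,[0,0,0],-10.6]]'; python3 -m creep '[[1,[0,0,0],-10.6],[1,[0,0,0],-10.6],[1,[0,0,0],-10.6],[1,[0,0,0],-10.6],[1,[0,0,0],-10.6]]' >/dev/null;python3 -m creep '[[1,[0,0,0],-10.6],[1,[0,0,0],-10.6],[1,[0,0,0],-10.6],[1,[0,0,0],-10.6],[1,[0,0,0],-10.6]]'>/dev/null;python3 -m creep '[[1,[0,0,0],-10.6],[1,[0,0,5],-10.4],[1,[0,0,5.5],0],[1,[0,0,5.5],0],[1,[0,0,0],0]]'
```

```text
time_s: 19.7
ee_pos: [492.2, 271.9, 263.5]
tcp_rot: [[-0.597, -0.802, 0.0], [-0.802, 0.597, 0.0], [-0.0, -0.0, -1.0]]
force: [0.8, -0.2, -1.2]
opening: 85.1
finger_force: 0.0
time_s: 21.58
ee_pos: [489.9, 269.9, 99.7]
tcp_rot: [[1.0, -0.0, -0.007], [-0.0, -1.0, -0.007], [-0.007, 0.007, -1.0]]
force: [0.2, 0.2, 0.6]
opening: 85.4
finger_force: 0.0
```

```bash
python3 -m creep '[[1,[0,0,4],0],[1,[0,0,3],0],[1,[0,0,2],0],[1,[0,0,1],0],[1,[0,0,0],0]]'; python3 - <<'E'
from h import *
a=capture('top');b=capture('side');print(get_state()['ee_pos'])
cv2.imwrite('pics/p7.png',np.hstack([cv2.resize(a[215:315,135:235,::-1],None,fx=4,fy=4),cv2.resize(b[300:400,216:316,::-1],None,fx=4,fy=4)]))
E
```

```text
time_s: 22.2
ee_pos: [493.0, 273.1, 4.5]
tcp_rot: [[1.0, 0.001, 0.002], [0.001, -1.0, 0.001], [0.002, -0.001, -1.0]]
force: [1.0, -0.2, -0.1]
opening: 85.1
finger_force: 0.0
[493.1 273.3   4.9]
```

View pics/p7.png

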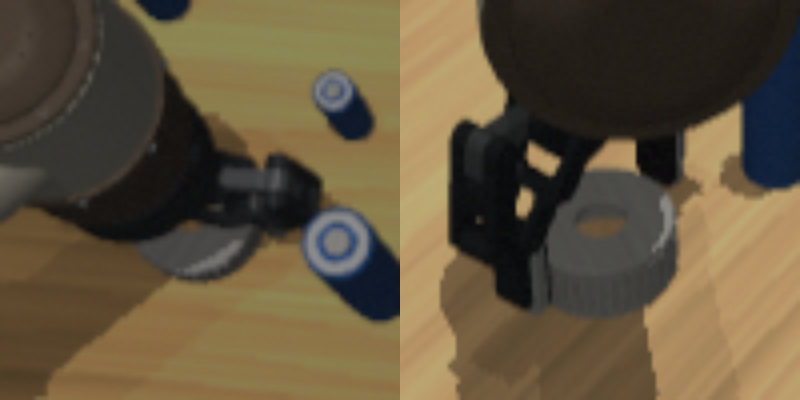

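Side crop: the ring (605,245) sits between the fingers (525 left, 660 behind), clear of the long cell. Lower 5 mm and grip.

```bash
python3 -m creep '[[1,[0,0,0.5],0],[1,[0,0,0],0],[-1,[0,0,0],0],[-1,[0,0,0],0],[-1,[0,0,0],0]]'; python3 -m creep '[[-1,[0,0,0],0],[-1,[0,0,0],0],[-1,[0,0,0],0],[-1,[0,0,0],0],[-1,[0,0,0],0]]'
```

```text
time_s: 22.92
ee_pos: [492.4, 272.7, -0.9]
tcp_rot: [[1.0, 0.001, 0.001], [0.001, -1.0, 0.0], [0.001, -0.0, -1.0]]
force: [-1.9, -1.2, 5.3]
opening: 65.0
finger_force: 65.6
time_s: 23.55
ee_pos: [492.4, 272.7, -0.9]
tcp_rot: [[1.0, 0.001, 0.001], [0.001, -1.0, 0.0], [0.001, -0.0, -1.0]]
force: [-0.7, -0.5, 6.2]
opening: 65.2
finger_force: 65.6
```

```bash
python3 -m creep '[[-1,[0,0,-5],0],[-1,[0,0,-6.2],0],[-1,[0,0,-6.2],0],[-1,[0,0,-6.2],0],[-1,[0,0,-0.6],0]]'; python3 -m creep '[[-1,[1.44,5.38,0],0],[-1,[1.45,5.39,0],0],[-1,[1.45,5.39,0],0],[-1,[1.45,5.39,0],0],[-1,[1.45,5.39,0],0]]';python3 -m creep '[[-1,[0,0,0],0],[-1,[0,0,0],0],[-1,[0,0,0],0],[-1,[0,0,0],0],[-1,[0,0,0],0]]'; python3 - <<'E'
from h import *
b=capture('side');a=capture('top');print(get_state()['ee_pos'])
h=cv2.cvtColor(b,cv2.COLOR_RGB2HSV)
for r in range(172,224,2):
    x=np.nonzero((h[r,285:350,1]<60)&(h[r,285:350,2]>60))[0]+285;print(r,(int(x.min()),int(x.max()),len(x)) if len(x) else 0,end=' | ')
cv2.imwrite('pics/p8.png',np.hstack([cv2.resize(a[195:265,285:355,::-1],None,fx=5,fy=5),cv2.resize(b[165:235,282:352,::-1],None,fx=5,fy=5)]))
E
```

```text
time_s: 24.18
ee_pos: [493.9, 273.9, 245.6]
tcp_rot: [[1.0, 0.001, 0.008], [0.001, -1.0, 0.007], [0.008, -0.007, -1.0]]
force: [-0.1, -0.0, -2.8]
opening: 64.9
finger_force: 67.8
time_s: 24.8
ee_pos: [563.9, 1.5, 238.1]
tcp_rot: [[1.0, 0.001, -0.004], [0.001, -1.0, -0.0], [-0.004, 0.0, -1.0]]
force: [0.8, 0.9, -1.5]
opening: 64.7
finger_force: 67.7
time_s: 25.42
ee_pos: [564.6, 3.9, 240.4]
tcp_rot: [[1.0, 0.002, 0.0], [0.002, -1.0, 0.0], [0.0, -0.0, -1.0]]
force: [0.4, -0.1, -1.5]
opening: 64.7
finger_force: 67.8
[564.6   3.6 240.4]
172 (310, 332, 22) | 174 (310, 348, 24) | 176 (310, 331, 20) | 178 (310, 332, 19) | 180 (310, 332, 22) | 182 (310, 331, 21) | 184 (285, 331, 22) | 186 (294, 331, 29) | 188 (307, 336, 22) | 190 (320, 334, 3) | 192 (285, 332, 13) | 194 (285, 293, 9) | 196 (285, 291, 7) | 198 (293, 301, 9) | 200 (288, 304, 17) | 202 (290, 307, 18) | 204 (293, 302, 10) | 206 0 | 208 (308, 325, 3) | 210 (305, 327, 8) | 212 (304, 328, 11) | 214 (305, 329, 25) | 216 (304, 328, 25) | 218 (306, 327, 22) | 220 (307, 326, 20) | 222 (307, 326, 20) |
```

View pics/p8.png

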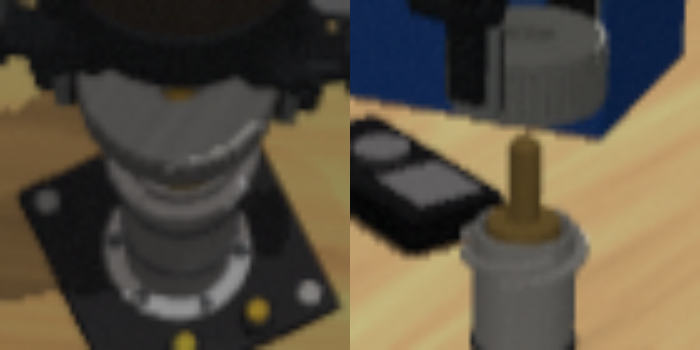

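Side crop: ring centre ≈528, stem 525, barrel 523.5 (5x); top: ring ≈176, barrel ≈178.5. Correct by x +1 mm, y −0.7 mm and lower over the stem.

```bash
python3 -m creep '[[-1,[0.1,0.07,0],0],[-1,[0,0,2],0],[-1,[0,0,2],0],[-1,[0,0,1.5],0],[-1,[0,0,0],0]]'; python3 -m creep '[[-1,[0,0,0.2],0],[-1,[0,0,0.2],0],[-1,[0,0,0.2],0],[-1,[0,0,0],0],[-1,[0,0,0],0]]'; python3 - <<'E'
from h import *
b=capture('side')
h=cv2.cvtColor(b,cv2.COLOR_RGB2HSV)
for r in range(190,226,2):
    x=np.nonzero((h[r,290:350,1]<60)&(h[r,290:350,2]>60))[0]+290;print(r,(int(x.min()),int(x.max()),len(x)) if len(x) else 0,end=' | ')
cv2.imwrite('pics/p9.png',b[...,::-1])
E
```

```text
time_s: 26.15
ee_pos: [565.0, 2.2, 184.1]
tcp_rot: [[1.0, 0.001, -0.003], [0.001, -1.0, -0.001], [-0.003, 0.001, -1.0]]
force: [0.1, 0.8, -1.3]
opening: 64.7
finger_force: 67.7
time_s: 26.78
ee_pos: [565.7, 2.4, 179.4]
tcp_rot: [[1.0, 0.001, 0.0], [0.001, -1.0, 0.0], [0.0, -0.0, -1.0]]
force: [-0.6, 0.7, -1.0]
opening: 64.7
finger_force: 67.8
190 (317, 334, 5) | 192 (290, 332, 5) | 194 (290, 330, 11) | 196 (290, 330, 14) | 198 (293, 331, 20) | 200 (290, 331, 24) | 202 (290, 331, 32) | 204 (293, 330, 28) | 206 (309, 331, 22) | 208 (309, 331, 22) | 210 (309, 331, 22) | 212 (309, 330, 21) | 214 (304, 329, 22) | 216 (304, 328, 25) | 218 (306, 327, 22) | 220 (307, 326, 20) | 222 (307, 326, 20) | 224 (307, 326, 20) |
```

```bash
python3 -m creep '[[-1,[0,-0.04,0.1],0],[-1,[0,0,0.1],0],[-1,[0,0,0.1],0],[-1,[0,0,0],0],[-1,[0,0,0],0]]'; python3 -m creep '[[-1,[0,0,0.1],0],[-1,[0,0,0.1],0],[-1,[0,0,0],0],[-1,[0,0,0],0],[-1,[0,0,0],0]]'
```

```text
time_s: 27.45
ee_pos: [565.7, 2.8, 176.3]
tcp_rot: [[1.0, 0.001, 0.0], [0.001, -1.0, 0.0], [0.0, -0.0, -1.0]]
force: [0.8, -0.2, -1.8]
opening: 64.5
finger_force: 67.8
time_s: 28.08
ee_pos: [565.7, 2.8, 174.3]
tcp_rot: [[1.0, 0.001, -0.0], [0.001, -1.0, -0.0], [-0.0, 0.0, -1.0]]
force: [-0.3, 0.1, -1.8]
opening: 65.2
finger_force: 67.8
```

```bash
for i in 1; do python3 -m creep '[[-1,[0,0,0.1],0],[-1,[0,0,0.1],0],[-1,[0,0,0],0],[-1,[0,0,0],0],[-1,[0,0,0],0]]'; done; python3 -m creep '[[-1,[0,0,0.1],0],[-1,[0,0,0.1],0],[-1,[0,0,0],0],[-1,[0,0,0],0],[-1,[0,0,0],0]]'
```

```text
time_s: 28.7
ee_pos: [565.5, 2.7, 172.2]
tcp_rot: [[1.0, 0.001, -0.0], [0.001, -1.0, -0.0], [-0.0, 0.0, -1.0]]
force: [0.5, -1.9, -1.5]
opening: 64.5
finger_force: 67.8
time_s: 29.32
ee_pos: [565.6, 2.7, 170.3]
tcp_rot: [[1.0, 0.001, -0.0], [0.001, -1.0, -0.0], [-0.0, 0.0, -1.0]]
force: [0.1, -1.7, -0.7]
opening: 64.4
finger_force: 67.8
```

```bash
python3 -m creep '[[-1,[0,0.03,0.1],0],[-1,[0,0,0.1],0],[-1,[0,0,0],0],[-1,[0,0,0],0],[-1,[0,0,0],0]]'; python3 -m creep '[[-1,[0,0,0.1],0],[-1,[0,0,0.0],0],[-1,[0,0,0],0],[-1,[0,0,0],0],[-1,[0,0,0],0]]'
```

```text
time_s: 29.95
ee_pos: [565.8, 2.6, 169.8]
tcp_rot: [[1.0, 0.001, 0.001], [0.001, -1.0, -0.0], [0.001, 0.0, -1.0]]
force: [-3.1, -1.0, 6.4]
opening: 65.0
finger_force: 68.6
time_s: 30.58
ee_pos: [565.8, 2.6, 169.6]
tcp_rot: [[1.0, 0.002, 0.002], [0.002, -1.0, -0.0], [0.002, 0.0, -1.0]]
force: [-4.4, -0.9, 9.9]
opening: 65.2
finger_force: 69.0
```

Lugs rest on the ridges (mid ≈ +1.6 mm). Screw clockwise with matching descent.

```bash
python3 -m creep '[[-1,[-0.05,0,0],10],[-1,[0,0,0.06],10],[-1,[0,0,0.07],10],[-1,[0,0,0.07],10],[-1,[0,0,0],0]]'
```

```text
time_s: 31.2
ee_pos: [566.1, 2.6, 167.1]
tcp_rot: [[0.766, -0.643, 0.003], [-0.643, -0.766, 0.0], [0.002, -0.002, -1.0]]
force: [-2.0, -1.9, 6.0]
opening: 64.7
finger_force: 68.6
```

```bash
python3 -m creep '[[-1,[0,0,0.067],10],[-1,[0,0,0.067],10],[-1,[0,0,0.067],10],[-1,[0,0,0.067],10],[-1,[0,0,0],0]]'
```

```text
time_s: 31.82
ee_pos: [566.2, 2.5, 164.5]
tcp_rot: [[0.173, -0.985, 0.003], [-0.985, -0.173, 0.0], [0.001, -0.003, -1.0]]
force: [-2.2, -2.4, 6.5]
opening: 64.7
finger_force: 68.6
```

```bash
python3 -m creep '[[-1,[0,0,0.067],10],[-1,[0,0,0.067],10],[-1,[0,0,0.067],10],[-1,[0,0,0.067],10],[-1,[0,0,0],0]]'; python3 -c "
from h import *
s=get_state();print(s['ft_torque'],s['joint_pos'])"
```

```text
time_s: 32.45
ee_pos: [566.2, 2.5, 162.0]
tcp_rot: [[-0.5, -0.866, 0.003], [-0.866, 0.5, -0.0], [-0.002, -0.003, -1.0]]
force: [-2.0, -1.7, 6.6]
opening: 65.0
finger_force: 68.6
[-0.5  0.6 -0.1] [ 16.7  19.7 -13.8   0.1 -56.3 -46.7]
```

```bash
python3 -m creep '[[-1,[0,0,0.067],10],[-1,[0,0,0.067],10],[-1,[0,0,0],0],[-1,[0,0,0],0],[-1,[0,0,0],0]]'; python3 -c "
from h import *
s=get_state();print(s['ft_torque'],s['joint_pos'])"
```

```text
time_s: 33.08
ee_pos: [566.3, 2.5, 160.7]
tcp_rot: [[-0.765, -0.644, 0.004], [-0.644, 0.765, -0.0], [-0.003, -0.002, -1.0]]
force: [-2.3, -2.5, 7.3]
opening: 64.4
finger_force: 68.7
[-0.6  0.6 -0.1] [ 16.7  19.8 -13.9   0.1 -56.1 -66.7]
```

```bash
python3 -m creep '[[-1,[0,0,0.04],6],[-1,[0,0,0.04],6],[-1,[0,0,0],0],[-1,[0,0,0],0],[-1,[0,0,0],0]]'; python3 -c "
from h import *
s=get_state();print(s['ft_torque'],s['joint_pos'])"
```

```text
time_s: 33.7
ee_pos: [566.4, 2.5, 160.1]
tcp_rot: [[-0.882, -0.471, 0.004], [-0.471, 0.882, -0.0], [-0.003, -0.002, -1.0]]
force: [-2.6, -3.3, 7.9]
opening: 65.1
finger_force: 68.7
[-0.6  0.6 -0.1] [ 16.7  19.8 -14.    0.1 -56.  -78.7]
```

```bash
python3 -m creep '[[-1,[0,0,0.04],6],[-1,[0,0,0.03],6],[-1,[0,0,0],0],[-1,[0,0,0],0],[-1,[0,0,0],0]]'; python3 -c "
from h import *
s=get_state();print(s['ft_torque'],s['joint_pos'])"
```

```text
time_s: 34.33
ee_pos: [566.4, 2.4, 159.8]
tcp_rot: [[-0.961, -0.277, 0.004], [-0.277, 0.961, -0.0], [-0.004, -0.001, -1.0]]
force: [-3.2, -2.0, 9.6]
opening: 64.6
finger_force: 68.9
[-0.7  0.7 -0.1] [ 16.7  19.8 -14.    0.1 -56.  -90.7]
```

```bash
python3 -m creep '[[-1,[0,0,0.02],6],[-1,[0,0,0.02],6],[-1,[0,0,0],0],[-1,[0,0,0],0],[-1,[0,0,0],0]]'; python3 -c "
from h import *
s=get_state();print(s['ft_torque'],s['joint_pos'])"
```

```text
time_s: 34.95
ee_pos: [566.5, 2.3, 159.7]
tcp_rot: [[-0.997, -0.071, 0.004], [-0.071, 0.997, -0.001], [-0.004, -0.001, -1.0]]
force: [-3.4, -2.9, 9.6]
opening: 65.0
finger_force: 69.0
[-0.7  0.9 -0.1] [  16.7   19.8  -14.     0.1  -55.9 -102.7]
```

Height has stalled at the home position (mid ≈ −8.3 mm) while the tool keeps turning, so it is home. Release and check.

```bash
python3 -m creep '[[1,[0,0,0],0],[1,[0,0,0],0],[1,[0,0,0],0],[1,[0,0,-4],0],[1,[0,0,-5],0]]'; python3 -m creep '[[1,[0,0,-3],0],[1,[5,0,0],0],[1,[5,0,0],0],[1,[5,0,0],0],[1,[0,0,0],0]]'; python3 - <<'E'
from h import *
b=capture('side');a=capture('top');print(get_state()['ee_pos'])
P=np.array([564.5,2.7,0])
for n in('side','top'):
    K,V=cam(n)
    for z in(161,189,219): c=K@(V[:3,:3]@(P+[0,0,z])+V[:3,3]);print(n,z,c[:2]/c[2])
cv2.imwrite('pics/p10.png',np.hstack([cv2.resize(a[190:260,285:355,::-1],None,fx=5.7,fy=5.7),cv2.resize(b[170:240,282:352,::-1],None,fx=5.7,fy=5.7)]))
E
```

```text
time_s: 35.58
ee_pos: [564.6, 2.6, 246.2]
tcp_rot: [[-0.997, -0.071, -0.004], [-0.071, 0.998, -0.001], [0.004, -0.001, -1.0]]
force: [0.5, -0.1, 0.2]
opening: 85.5
finger_force: 0.0
time_s: 36.2
ee_pos: [412.9, -8.4, 277.1]
tcp_rot: [[-0.997, -0.071, 0.001], [-0.071, 0.997, 0.001], [-0.001, 0.001, -1.0]]
force: [0.6, -0.3, -0.2]
opening: 85.4
finger_force: 0.0
[415.9  -7.8 277.2]
side 161 [316.5 218.7]
side 189 [316.7 206.7]
side 219 [316.9 193.5]
top 161 [320.6 225.2]
top 189 [320.8 221. ]
top 219 [320.9 216.2]
```

View pics/p10.png

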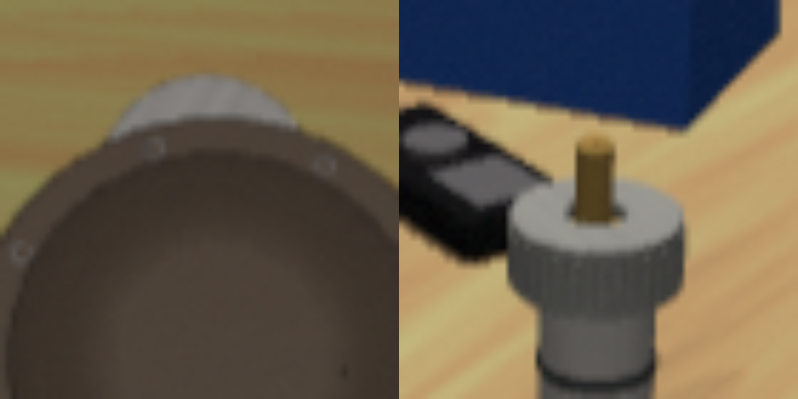

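Side crop: the ring is level on the mouth, with its hole at (316.7, 206.5) against 206.7 predicted for home. The stem tip is at row 193.7 against 193.5 predicted, so the stack is clamped; the robot is clear.

```bash
python3 -c "
from workcell import *
print(job_done())"
```

```text
the job is handed in; nothing more can be done
None
```

I loaded the spacer, the 32 x 70 mm cell and the plunger, screwed the ring home, let go and handed the job in at about 36 s; camera checks put the ring level at its home height, but the hand-in returned no verdict.

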